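# Seat a composite core in the vee cradle and clamp it

### The arm

A 6-joint arm with a two-finger parallel gripper is mounted at the origin on the work surface. World frame = base frame: x ahead of the robot, y to its left, z up, the work surface at z = 0. Lengths are in m, angles in rad, forces in N, time in s.
With the tool pointing down it reaches from about 0.35 to 0.925 m from the base axis. Payload 6.4 kg.
Tool frame: the origin (TCP) lies at the centre of the arm's flange, where the gripper is bolted on; the fingertips stand 199 mm ahead of it and the grasp point (between the pads) lies 180 mm ahead of it; z points along the fingers, y is the line along which they close (so a half turn about z gives the same grasp; the last joint's range is limited). The gripper opens to 94 mm and grips with 3 to 60 N. Pads are 16 mm wide; open, the fingers measure 119 mm over their backs; the gripper's body (75 mm by 177 mm) begins 78 mm behind the grasp point.
Start: joints at [1.14, 0.245, 1.558, -0, 1.339, -0.174], TCP at [0.165, 0.629, 0.405] pointing down, gripper open.
Joint ranges: [-3.13, 3.13], [-1.02, 2.26], [0.13, 2.54], [-0.95, 4.09], [0.21, 2.88], [-2.74, 2.74]. Speed limits (rad/s): [2.57, 2.57, 3.14, 3.14, 3.14, 3.14].

### API

Orientations are given as [roll, pitch, yaw] about the fixed x, y, z axes, in that order (R = Rz(yaw) Ry(pitch) Rx(roll)).
In Python, from plant import status, cams, order gives the robot as it stands.
- The arm moves only by the shell command python3 -m creep 'ROWS' [FORCE]. ROWS is JSON, a list of rows, each a list of 3 entries, a list of its own where there are three numbers: the shift along the world's x, y, z in m, then the turn, a rotation vector about the world's x, y, z in rad, then the finger opening in m, from 0 to 0.094. In form: [[[dx, dy, dz], [wx, wy, wz], jaw], ...]. A call has 1 to 12 rows; each row is the pose to reach, as a shift and turn from the pose commanded when the call began; what a row does not reach only later rows make up. A row lasts 1/12 s, in which the tool goes at most 41.7 mm and 7.16 degrees, less where a joint would pass 70% of its speed; a pose out of reach is approached as far as the arm can. A call with a gripper value outside its range is refused whole. The fingers move at their own pace and stop on an object; FORCE is the grip in N (left out, the last holds). Time passes only in rows, so rows that repeat a pose let the fingers close. It gives the time, the measured TCP pose, the force, the opening and the grip force at its end, in the units of the state.
- status.get_state(): the state, without advancing time (a new reading comes with each control period).
- cams.get_image(name): name is "scene" or "side" or "wrist"; returns a dict with "frame" (400x640x3 uint8, blue, green, red), "mtx" (3x3 intrinsics, pixels), "D" ([k1, k2, p1, p2, k3] as OpenCV has them; the pictures are not rectified), "R" (3x3) and "t" (3): a world point X has camera coordinates R X + t; the wrist camera has in their place "T_tool_cam" (4x4, takes a point from camera to tool coordinates, whose origin is the TCP and whose axes are the flange's). Camera axes: x right, y down, z forward; pixel columns grow to the right and rows downward; lengths in m; the calibration is good to about 2 mm. A picture is of the moment at which its call begins: read the wrist's pose just before it. There is no depth.
- order.finish_job(): hands the job in; it is judged then, once.
The state is a dict: "time_s": time; "qpos": joint angles; "qd": joint speeds; "tau": joint torques, N m; "tcp_pos": TCP position; "tool_rot": TCP orientation; "ft_force": force on the tool from outside, world axes, zero at the start; "torque": the same for the moment, N m; "grip_width": opening from 0.0 (shut) to 1.0 (fully open); "gripper_force": force on a finger pad.
Only numpy, scipy, OpenCV 4.12 (cv2) and the standard library are available. Lean on these libraries where they do the work, as an engineer would, in place of code of your own. Each camera call takes 0.05 s, during which the arm holds its last target. There are 200 camera calls.

### The job

Without lifting it, gently roll the loose round core along the fixture's flat deck until it drops into the vee, and take the hand away so that it settles and centres itself. Then swing the raised bail clamp down over it and press until the rubber pad holds the fragile core with about 12 N, let go and leave it clamped; the pad's screw is set differently every time, so feel for the contact and never crush the core. Leave the samples and vessels round about where they are.

Things in the scene. Friction and masses are not known exactly. Their poses are not given: they have to be found in the camera images.
- core_center (a point): centre of the loose core: a tan cork-like cylinder, 50 mm diameter, 130 mm long, about 0.2 kg. Starts lying on the deck, roughly parallel to the vee. Its y axis is the long axis; x and z turn as it rolls. Centre 69 mm above the bench on the deck, 57 mm when seated in the vee. Fragile: fingers must never push it with over 20 N, nor the clamp with over 25 N.
- cradle: the fixture, fixed to the bench at a varying place and yaw. Origin on the bench (z = 0) right under the vee's bottom line, mid-length; z up, y along the vee, x from the deck across the vee to the hinge. Its aluminium deck is flat and level, 44 mm above the bench, 150 mm wide (y), from x = -170 mm to the vee's lip at x = -22 mm. Two posts (22 x 12 mm, 114 mm tall) at x = 60, y = +-60 mm.
- vee (a point): where the centre of a seated core belongs (57 mm above the bench, cradle x = 0), same axes as the cradle; along the vee, within 25 mm of here. The steel vee is 90 degrees (two 45-degree faces), bottom line 22 mm above the bench, 110 mm long; near face up to the deck's edge (44 mm), far face rising to x = 32 mm, 54 mm above the bench.
- clamp: the raised bail clamp, a steel frame. Origin on its hinge axis (cradle x = 60 mm, 105 mm above the bench, parallel to y). Its -x axis points from the hinge along its two straps (y = +-46 mm, 6 mm wide, 14 mm deep) to the bar. Level, its axes match the cradle's; raised by an angle, -x points up by it. Starts 77 to 89 degrees raised; swings from 94 raised to 14 below level.
- clamp_bar (a point): middle of the clamp's grip bar: round steel, 12 mm diameter, parallel to the hinge and 150 mm from it, 86 mm clear between the straps; axes as the clamp. Stiff dry hinge friction (1.4 N m) holds the clamp wherever it is left, even pressed on the core: swinging it takes about 9 N at the bar when raised, 7.5 N near level (its own weight, 0.28 kg, helps).
- clamp_cross (a point): centre of the clamp's cross piece (20 mm wide, 10 mm thick), 60 mm from the hinge; axes as the clamp. Its screw carries a 24 mm rubber pad on the underside, face 14 to 30 mm from this point, set differently each time and not measured: it meets a seated core between 7 degrees above and 8 below level. The pad is sprung, 6 N/mm, 7 mm travel: 12 N there = 5 mm and 5 N more at the bar.
- dark_block: bystander: black composite block 75 x 60 x 50 mm, origin at the centre of its underside
- pale_block: bystander: tan composite block 90 x 60 x 45 mm, origin at the centre of its underside
- sample_tray: bystander: clear plastic open tray 120 x 90 x 45 mm, origin at the centre of its underside
- jar: bystander: glass jar 60 mm diameter, 85 mm tall, origin at the centre of its underside
Not all that is in view belongs to the job. What is shaped like the part that bears core_center but blue or green is not meant.

How it is judged:
On the way, in this order (a step that is already met when the one before it is completed fails the run):
1. the core lies in the vee, self-centred and at rest, touched by neither the hand nor the clamp (x of core_center in the frame of cradle between -0.003 and 0.003 m and z of core_center in the frame of cradle between 0.0545 and 0.06 m and angle between the y axis of core_center and the y axis of cradle, either way round below 0.05 rad and linear speed of core below 0.01 m/s and contact force between each of the fingers, clamp and core below 0.1 N), for 0.3 s.
2. the clamp's pad presses on the core with 7 to 18 N (contact force between clamp and core between 7 and 18 N), for 0.2 s.
At the end, for the whole second after the job is handed in: The core lies at rest, seated in the vee (axis within 3 mm of the vee's middle plane and of its seated height, within 25 mm of central along the vee, parallel within 3 degrees), and the clamp, let go, presses on it with 7 to 18 N (all of step 2 and x of core_center in the frame of cradle between -0.003 and 0.003 m and y of core_center in the frame of cradle between -0.025 and 0.025 m and z of core_center in the frame of cradle between 0.0535 and 0.06 m and angle between the y axis of core_center and the y axis of cradle, either way round below 0.05 rad and linear speed of core below 0.01 m/s); the robot touches nothing.
It fails at once if the core is lifted off the deck (z of core_center in the frame of cradle above 0.077 m).
It fails at once if the fingers push on the core with more than 20 N (contact force between the fingers and core above 20 N).
It fails at once if the clamp crushes the core with more than 25 N (contact force between clamp and core above 25 N).
It fails at once if a bystander is moved by more than 20 mm (distance of any of dark_block, pale_block, sample_tray, jar from where it was at the start of the episode above 0.02 m).
It also fails if it takes over 72 s, if anything falls off the work surface, if the arm or the gripper's body presses on something with over 40 N, if the wrist force passes 120 N, or if a joint passes its speed limit or range.

## Working session

There is one attempt and no reset: what is moved stays moved. The work goes in short steps, Python scripts to look and compute and a shell command to move; the robot and the scene stay as the last step left them, time stands still between calls to the robot, and variables do not carry over. Pictures are saved under pics/ and viewed, at most 10 in all, crops included, and the job is handed in when it is done.

```bash
mkdir -p pics; ls; python3 - <<'E'
from plant import status,cams
import cv2,pickle
s=status.get_state();print({k:s[k] for k in('time_s','tcp_pos','tool_rot','ft_force','grip_width')})
d={}
for n in('scene','side'):
    d[n]=cams.get_image(n);cv2.imwrite(f'pics/{n}0.png',d[n]['frame']);print(n,d[n]['mtx'],d[n]['D'],d[n]['R'],d[n]['t'])
pickle.dump(d,open('d0.pkl','wb'))
E
```

```text
pics
{'time_s': 0.0, 'tcp_pos': array([0.16501726, 0.62847095, 0.40355683]), 'tool_rot': array([-3.13969546e+00, -2.84256381e-04,  2.88477685e+00]), 'ft_force': array([-0.17420671,  0.71259006, -0.03307702]), 'grip_width': 0.9979118881658104}
scene [[369.95368551   0.         318.0066837 ]
 [  0.         369.95368551 200.46135702]
 [  0.           0.           1.        ]] [0.01255385 0.         0.         0.         0.        ] [[ 0.14221834  0.98967253 -0.01795073]
 [ 0.66152557 -0.10852179 -0.74202894]
 [-0.7363137   0.09365526 -0.67012747]] [-0.06583711 -0.30782123  1.40941739]
side [[503.01478865   0.         307.40271992]
 [  0.         503.01478865 190.16318238]
 [  0.           0.           1.        ]] [0.02198622 0.         0.         0.         0.        ] [[ 0.98027613 -0.19722447 -0.01269709]
 [-0.15193723 -0.71097966 -0.68660251]
 [ 0.12638745  0.67498921 -0.72692213]] [-0.53857481  0.16081597  1.41108196]
```

View pics/scene0.png

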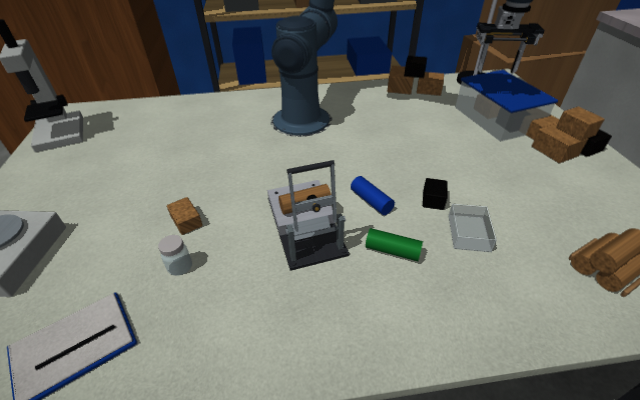

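View pics/side0.png

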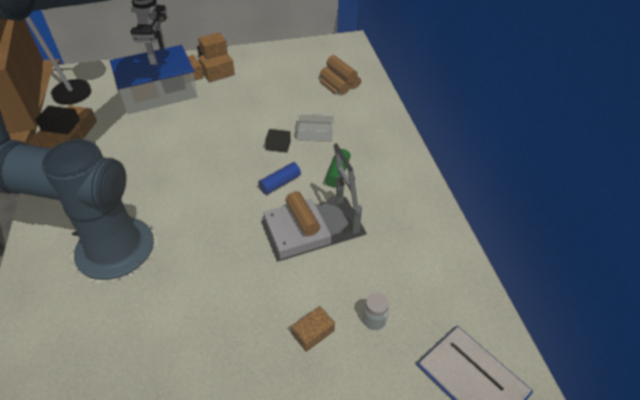

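The scene picture shows the fixture at about (305,220), with the raised clamp bar at (311,168). Cylinder candidates:
- Tan one on the deck at (305,199) in scene and (302,213) in side.
- Blue at (373,195) and green at (394,244): wrong colour.
- Tan pile at (610,260): not on the deck.

The tan one on the deck fits the description. I'll confirm it in an enlarged crop.

```bash
python3 - <<'E'
import cv2,pickle,numpy as np
d=pickle.load(open('d0.pkl','rb'))
a=d['scene']['frame'][150:275,255:365];b=d['side']['frame'][140:265,255:375]
f=lambda x,s:cv2.resize(x,None,fx=s,fy=s,interpolation=cv2.INTER_CUBIC)
A=f(a,3.4);B=f(b,3.4)
cv2.imwrite('pics/crop0.png',np.hstack([A,B]));print(A.shape,B.shape)
E
```

```text
(425, 374, 3) (425, 408, 3)
```

View pics/crop0.png

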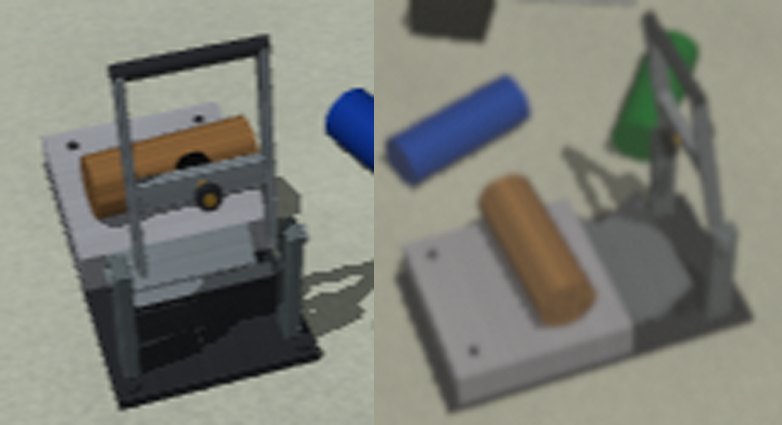

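The crop confirms it: a tan cylinder lying on the deck, about parallel to the vee. Next I fit the fixture's pose, the clamp angle and the core's pose.

```bash
cat >h.py <<'E'
import cv2,numpy as np
def proj(c,X):
    return cv2.projectPoints(np.float64(X).reshape(-1,1,3),cv2.Rodrigues(c['R'])[0],c['t'],c['mtx'],c['D'])[0][:,0]
def cw(p,X): # cradle->world
    x,y,a=p;X=np.atleast_2d(X);c,s=np.cos(a),np.sin(a)
    return np.c_[x+c*X[:,0]-s*X[:,1],y+s*X[:,0]+c*X[:,1],X[:,2]]
def corehull(c,x,y,a,z):
    t=np.linspace(0,2*np.pi,40)
    P=np.vstack([np.c_[.025*np.cos(t),0*t+e,.025*np.sin(t)+z] for e in(-.065,.065)])
    return cv2.convexHull(np.float32(proj(c,cw((x,y,a),P))))
def fitcore(c,x0,z,box):
    from scipy.optimize import minimize
    u0,v0,u1,v1=box;S=6
    im=c['frame'][v0:v1,u0:u1];h=cv2.cvtColor(im,cv2.COLOR_BGR2HSV)
    m=((h[...,0]<22)&(h[...,1]>95)&(h[...,2]>50)).astype(np.uint8)
    m=cv2.resize(m*255,None,fx=S,fy=S,interpolation=cv2.INTER_LINEAR)>127
    def f(p):
        q=np.zeros(m.shape,np.uint8);H=corehull(c,*p,z)
        cv2.fillPoly(q,[np.int32(np.round((H-[u0-.5,v0-.5])*S))],1)
        q=q>0;return -(q&m).sum()/(q|m).sum()
    sim=[x0]+[np.array(x0)+d for d in([.015,0,0],[0,.015,0],[0,0,.15])]
    r=minimize(f,x0,method='Nelder-Mead',options=dict(initial_simplex=sim,xatol=1e-5,fatol=1e-5))
    return r.x,r.fun
E
python3 - <<'E'
from h import *;import pickle
from scipy.optimize import least_squares
d=pickle.load(open('d0.pkl','rb'))
side=lambda u,v:(255+(u-374)/3.4,140+v/3.4)
sc=lambda u,v:(255+u/3.4,150+v/3.4)
K=dict(a=(-.17,.075,.044),b=(-.17,-.075,.044),c=(-.022,-.075,.044),d=(-.022,.075,.044))
O=[('side','a',side(404,242)),('side','b',side(457,383)),('side','c',side(632,330)),('side','d',side(567,203)),
('scene','b',sc(45,138)),('scene','a',sc(218,103)),('scene','c',sc(80,255)),
('scene','B-',sc(112,72)),('scene','B+',sc(268,42)),('side','B+',side(650,17)),('side','B-',side(703,98)),
('scene','P-',sc(118,262)),('scene','P+',sc(293,230)),('side','P-',side(722,232)),('side','P+',side(663,137))]
def pt(k,th):
    s=1 if k[-1]=='+' else -1
    if k[0]=='B': return (.06-.15*np.cos(th),s*.047,.105+.15*np.sin(th))
    if k[0]=='P': return (.06,s*.06,.114)
    return K[k]
def f(p): return np.concatenate([proj(d[c],cw(p[:3],pt(k,p[3])))[0]-o for c,k,o in O])
r=least_squares(f,[.6,.1,.2,1.45],loss='soft_l1')
print(r.x,np.degrees(r.x[2:]));print([(o[0],o[1],e.round(1).tolist()) for o,e in zip(O,f(r.x).reshape(-1,2))])
c0=cw(r.x[:3],(-.07,0,.069))[0]
p,s=fitcore(d['side'],[c0[0],c0[1],r.x[2]],.069,(280,180,325,245));print('core',p,s)
x,y,a=r.x[:3];dx,dy=p[:2]-[x,y];print('in cradle',np.cos(a)*dx+np.sin(a)*dy,-np.sin(a)*dx+np.cos(a)*dy,np.degrees(p[2]-a))
E
```

```text
[ 0.60208264 -0.04138736  0.14494601  1.42445823] [ 8.30479476 81.61544469]
[('side', 'a', [-0.5, 0.1]), ('side', 'b', [-0.4, -1.4]), ('side', 'c', [-0.1, -1.0]), ('side', 'd', [0.2, -1.7]), ('scene', 'b', [-0.8, -1.2]), ('scene', 'a', [-0.5, -1.1]), ('scene', 'c', [-0.2, 0.6]), ('scene', 'B-', [0.7, 0.3]), ('scene', 'B+', [-1.4, 0.7]), ('side', 'B+', [0.6, 0.4]), ('side', 'B-', [-0.9, 0.1]), ('scene', 'P-', [-0.1, 0.5]), ('scene', 'P+', [-1.0, -1.4]), ('side', 'P-', [0.4, -0.9]), ('side', 'P+', [0.7, -2.7])]
core [ 0.52624662 -0.03723682  0.16365899] -0.8237806324780531
in cradle -0.07444127589135345 0.015060690144672945 1.0721744892732943
```

```bash
python3 -m creep '[[[0.1,-0.226,0],[0,0,0.402],0.08],[[0.302,-0.678,0],[0,0,0.402],0.08],[[0.302,-0.678,0],[0,0,0.402],0.08],[[0.302,-0.678,0],[0,0,0.402],0.08],[[0.302,-0.678,0],[0,0,0.402],0.08],[[0.302,-0.678,0],[0,0,0.402],0.08],[[0.302,-0.678,0],[0,0,0.402],0.08],[[0.302,-0.678,0],[0,0,0.402],0.08],[[0.302,-0.678,0],[0,0,0.402],0.08],[[0.302,-0.678,0],[0,0,0.402],0.08],[[0.302,-0.678,0],[0,0,0.402],0.08],[[0.302,-0.678,0],[0,0,0.402],0.08]]'
```

```text
time_s: 1.1
tcp_pos: [0.3682, 0.1708, 0.4045]
tool_rot: [3.142, 0.0, -2.996]
ft_force: [0.0, 1.2, -0.0]
grip_width: 0.851
gripper_force: 0.0
```

```bash
python3 -m creep '[[[0.099,-0.22,0],[0,0,0],0.08],[[0.099,-0.22,0],[0,0,0],0.08],[[0.099,-0.22,0],[0,0,0],0.08],[[0.099,-0.22,0],[0,0,0],0.08],[[0.099,-0.22,0],[0,0,0],0.08],[[0.099,-0.22,0],[0,0,0],0.08],[[0.099,-0.22,0],[0,0,0],0.08],[[0.099,-0.22,0],[0,0,0],0.08],[[0.099,-0.22,0],[0,0,0],0.08]]'
cat >>h.py <<'E'
def wrist():
    from plant import status,cams
    from scipy.spatial.transform import Rotation as Ro
    s=status.get_state();w=dict(cams.get_image('wrist'))
    T=np.eye(4);T[:3,:3]=Ro.from_euler('xyz',s['tool_rot']).as_matrix();T[:3,3]=s['tcp_pos']
    M=np.linalg.inv(T@w['T_tool_cam']);w['R']=M[:3,:3];w['t']=M[:3,3];return w,s
CR=(0.6021,-0.0414,0.145)
def w2c(x,y):
    c,s=np.cos(CR[2]),np.sin(CR[2]);dx,dy=x-CR[0],y-CR[1];return c*dx+s*dy,-s*dx+c*dy
E
python3 - <<'E'
from h import *;import pickle
w,s=wrist();pickle.dump((w,s),open('w1.pkl','wb'));print(s['tcp_pos'],s['tool_rot'])
im=w['frame'].copy()
P=[(-.17,.075,.044),(-.17,-.075,.044),(-.022,-.075,.044),(-.022,.075,.044)]
cv2.polylines(im,[np.int32(proj(w,cw(CR,P)))],1,(0,0,255))
cv2.polylines(im,[np.int32(corehull(w,.5262,-.0372,.1637,.069))],1,(0,255,0))
cv2.imwrite('pics/w1.png',im)
E
```

```text
time_s: 1.85
tcp_pos: [0.4669, -0.0469, 0.4041]
tool_rot: [3.141, -0.001, -2.996]
ft_force: [0.4, -0.3, 0.1]
grip_width: 0.851
gripper_force: 0.0
[ 0.46685163 -0.04694093  0.40412553] [ 3.14067902e+00 -1.01733792e-03 -2.99647343e+00]
```

View pics/w1.png

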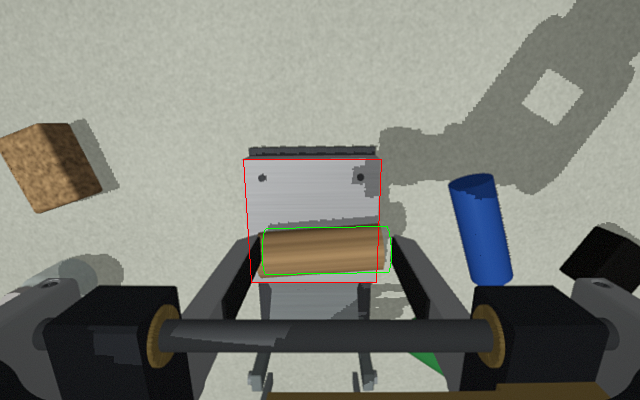

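```bash
python3 - <<'E'
from h import *;import pickle
w,s=pickle.load(open('w1.pkl','rb'))
im=w['frame'][135:295,230:400]
cv2.imwrite('pics/w1c.png',cv2.resize(im,None,fx=3.5,fy=3.5,interpolation=cv2.INTER_CUBIC))
for S in('w',):
  for x0 in ([.526,-.037,.15],):
    p,f=fitcore(w,x0,.069,(245,215,398,285));print(p,f,w2c(*p[:2]),p[2]-CR[2])
E
```

```text
[ 0.52676642 -0.04439549  0.22108435] -0.9310488242551124 (np.float64(-0.07497584335972972), np.float64(0.00792108063136799)) 0.07608435266404809
```

View pics/w1c.png

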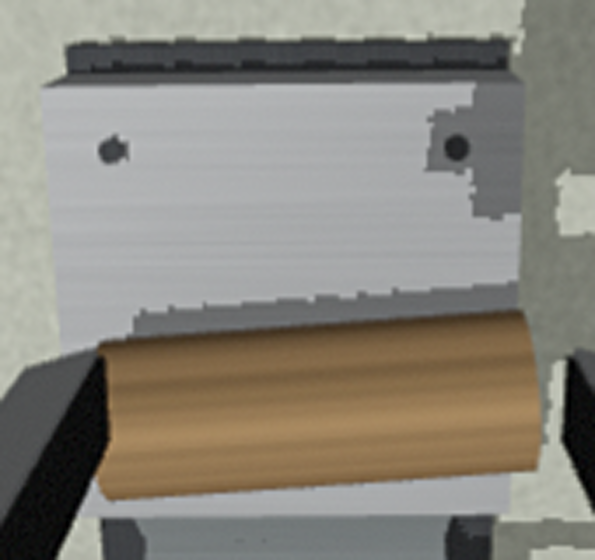

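The wrist picture agrees with the fit: deck corners within about 2 px, and the core at cradle x ≈ -75 mm, y ≈ +12 mm, skewed about 3–4°. I'm now lowering the open fingers behind it.

```bash
python3 -m creep '[[[0,0,-0.035],[0,0,0],0.08],[[0,0,-0.07],[0,0,0],0.08],[[0,0,-0.1],[0,0,0],0.08],[[0,0,-0.125],[0,0,0],0.08],[[0,0,-0.14],[0,0,0],0.08],[[0,0,-0.144],[0,0,0],0.08],[[0,0,-0.144],[0,0,0],0.08]]'; python3 -m creep '[[[0.0025,0.0004,0],[0,0,0],0.08],[[0.005,0.0007,0],[0,0,0],0.08],[[0.0074,0.0011,0],[0,0,0],0.08],[[0.01,0.0014,0],[0,0,0],0.08],[[0.012,0.0018,0],[0,0,0],0.08],[[0.0148,0.0022,0],[0,0,0],0.08]]'
```

```text
time_s: 2.48
tcp_pos: [0.4665, -0.046, 0.2598]
tool_rot: [3.14, -0.002, -2.995]
ft_force: [-0.5, 0.4, 0.5]
grip_width: 0.855
gripper_force: 0.0
time_s: 2.98
tcp_pos: [0.4823, -0.0451, 0.2611]
tool_rot: [-3.141, 0.001, -2.996]
ft_force: [-0.2, 0.7, -0.2]
grip_width: 0.851
gripper_force: 0.0
```

```bash
R='' ; python3 -m creep '[[[0.002,0.0003,0],[0,0,0],0.08],[[0.004,0.0006,0],[0,0,0],0.08],[[0.006,0.0009,0],[0,0,0],0.08],[[0.008,0.0012,0],[0,0,0],0.08],[[0.01,0.0015,0],[0,0,0],0.08],[[0.012,0.0017,0],[0,0,0],0.08],[[0.0135,0.002,0],[0,0,0],0.08],[[0.015,0.0022,0],[0,0,0],0.08],[[0.0165,0.0024,0],[0,0,0],0.08],[[0.018,0.0026,0],[0,0,0],0.08],[[0.0195,0.0028,0],[0,0,0],0.08],[[0.021,0.003,0],[0,0,0],0.08]]'; python3 -m creep '[[[0.0015,0.0002,0],[0,0,0],0.08],[[0.003,0.0004,0],[0,0,0],0.08],[[0.0045,0.0006,0],[0,0,0],0.08],[[0.006,0.0009,0],[0,0,0],0.08],[[0.0075,0.0011,0],[0,0,0],0.08],[[0.009,0.0013,0],[0,0,0],0.08],[[0.0105,0.0015,0],[0,0,0],0.08],[[0.012,0.0017,0],[0,0,0],0.08],[[0.0135,0.002,0],[0,0,0],0.08],[[0.015,0.0022,0],[0,0,0],0.08],[[0.0165,0.0024,0],[0,0,0],0.08],[[0.018,0.0026,0],[0,0,0],0.08]]'
python3 - <<'E'
from h import *
from plant import cams
w=dict(cams.get_image('side'));w2,s=wrist();print(s['tcp_pos'],w2c(*s['tcp_pos'][:2]))
a=cv2.resize(w['frame'][160:270,250:380],None,fx=3,fy=3);b=cv2.resize(w2['frame'][100:400,150:500],None,fx=1.1,fy=1.1)
b=b[:330];cv2.imwrite('pics/p2.png',np.hstack([a,b]))
E
```

```text
time_s: 3.98
tcp_pos: [0.5031, -0.0421, 0.2607]
tool_rot: [-3.142, -0.0, -2.996]
ft_force: [-0.5, -0.2, -0.1]
grip_width: 0.851
gripper_force: 0.2
time_s: 4.98
tcp_pos: [0.5211, -0.0395, 0.2607]
tool_rot: [-3.142, -0.0, -2.996]
ft_force: [-0.1, -0.7, -0.0]
grip_width: 0.851
gripper_force: 0.2
[ 0.521328   -0.03948561  0.26071509] (np.float64(-0.07964775419646211), np.float64(0.013565242338084699))
```

View pics/p2.png

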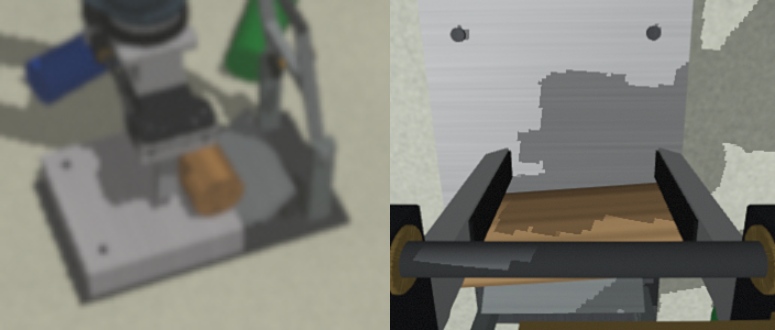

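The core is rolling ahead of the fingers at about x = -45 mm, still slightly skewed. Continuing gently.

```bash
python3 -m creep '[[[0.0015,0.0002,0],[0,0,0],0.08],[[0.003,0.0004,0],[0,0,0],0.08],[[0.0045,0.0006,0],[0,0,0],0.08],[[0.006,0.0009,0],[0,0,0],0.08],[[0.0075,0.0011,0],[0,0,0],0.08],[[0.009,0.0013,0],[0,0,0],0.08],[[0.0105,0.0015,0],[0,0,0],0.08],[[0.012,0.0017,0],[0,0,0],0.08],[[0.0135,0.002,0],[0,0,0],0.08],[[0.015,0.0022,0],[0,0,0],0.08],[[0.0165,0.0024,0],[0,0,0],0.08],[[0.018,0.0026,0],[0,0,0],0.08]]';  python3 -m creep '[[[0.0015,0.0002,0],[0,0,0],0.08],[[0.003,0.0004,0],[0,0,0],0.08],[[0.0045,0.0006,0],[0,0,0],0.08],[[0.006,0.0009,0],[0,0,0],0.08],[[0.0075,0.0011,0],[0,0,0],0.08],[[0.009,0.0013,0],[0,0,0],0.08],[[0.0105,0.0015,0],[0,0,0],0.08],[[0.0105,0.0015,0],[0,0,0],0.08]]'
python3 - <<'E'
from h import *
from plant import cams
w=dict(cams.get_image('side'));w2,s=wrist();print(s['tcp_pos'],w2c(*s['tcp_pos'][:2]))
a=cv2.resize(w['frame'][160:270,250:380],None,fx=3,fy=3);b=cv2.resize(w2['frame'][100:400,150:500],None,fx=1.1,fy=1.1)
b=b[:330];cv2.imwrite('pics/p3.png',np.hstack([a,b]))
E
```

```text
time_s: 6.08
tcp_pos: [0.5391, -0.0369, 0.2607]
tool_rot: [-3.142, -0.0, -2.996]
ft_force: [-0.8, -0.7, -0.1]
grip_width: 0.851
gripper_force: 0.1
time_s: 6.75
tcp_pos: [0.5497, -0.0354, 0.2607]
tool_rot: [-3.142, 0.0, -2.996]
ft_force: [0.0, 0.1, -0.3]
grip_width: 0.853
gripper_force: 0.0
[ 0.54960618 -0.03541363  0.26068352] (np.float64(-0.051077963346317264), np.float64(0.013508510459919758))
```

View pics/p3.png

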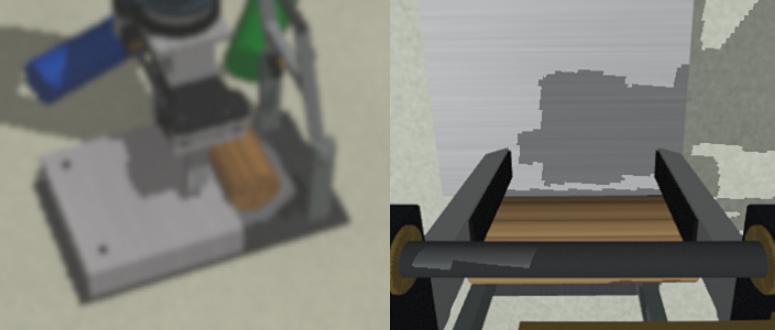

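It has dropped into the vee and lies parallel. I'll back the hand off, raise it and check the seat.

```bash
python3 -m creep '[[[-0.015,-0.002,0],[0,0,0],0.08],[[-0.04,-0.006,0],[0,0,0],0.08],[[-0.06,-0.009,0.01],[0,0,0],0.08],[[-0.07,-0.01,0.05],[0,0,0],0.08],[[-0.07,-0.01,0.09],[0,0,-0.12],0.04],[[-0.07,-0.01,0.13],[0,0,-0.24],0],[[-0.07,-0.01,0.17],[0,0,-0.36],0],[[-0.07,-0.01,0.21],[0,0,-0.48],0],[[-0.07,-0.01,0.25],[0,0,-0.6],0],[[-0.07,-0.01,0.25],[0,0,-0.72],0],[[-0.07,-0.01,0.25],[0,0,-0.72],0],[[-0.07,-0.01,0.25],[0,0,-0.72],0]]'
python3 - <<'E'
from h import *;import pickle
from plant import cams,status
w=dict(cams.get_image('side'));z=dict(cams.get_image('scene'));pickle.dump((w,z),open('d4.pkl','wb'))
print(status.get_state()['tcp_pos'])
p,f=fitcore(w,[CR[0],CR[1]+.015,CR[2]],.057,(295,180,350,245));print(p,f,w2c(*p[:2]),p[2]-CR[2])
a=cv2.resize(w['frame'][160:270,260:380],None,fx=3.4,fy=3.4);b=cv2.resize(z['frame'][150:260,250:360],None,fx=3.4,fy=3.4)
cv2.imwrite('pics/p4.png',np.hstack([a,b]))
E
```

```text
time_s: 7.85
tcp_pos: [0.4793, -0.0453, 0.5101]
tool_rot: [-3.141, -0.001, 2.57]
ft_force: [-0.6, -0.1, -0.0]
grip_width: 0.321
gripper_force: 0.0
[ 0.47925484 -0.04535074  0.50859671]
[ 0.60037829 -0.02220781  0.12181238] -0.8320036551505993 (np.float64(0.0010694869495385623), np.float64(0.01923955992203426)) -0.0231876155014427
```

View pics/p4.png

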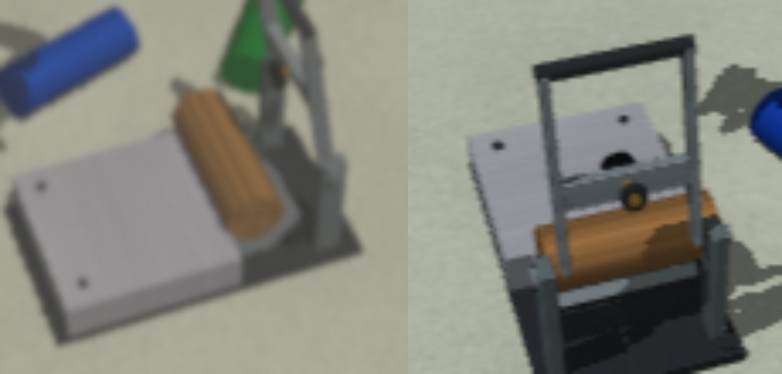

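The side view shows the core seated, with x ≈ +1 mm by the fit. The y offset of about +19 mm is close to the limit, so I'll check it with the wrist camera.

```bash
python3 - <<'E'
from h import *;import pickle
w,s=wrist();pickle.dump((w,s),open('w5.pkl','wb'))
P=np.int32(proj(w,cw(CR,[(-.17,.075,.044),(-.17,-.075,.044),(-.022,-.075,.044),(-.022,.075,.044),(0,.08,.057),(0,-.05,.057)])))
print(P)
u0,v0=np.maximum(P.min(0)-25,0);u1,v1=P.max(0)+25
print(u0,v0,u1,v1)
c=w['frame'][v0:v1,u0:u1];k=min(780/c.shape[1],590/c.shape[0]);print(k);cv2.imwrite('pics/w5.png',cv2.resize(c,None,fx=k,fy=k,interpolation=cv2.INTER_CUBIC))
E
```

```text
[[336 120]
 [258 190]
 [325 261]
 [402 199]
 [416 210]
 [347 264]]
233 95 441 289
3.0412371134020617
```

View pics/w5.png

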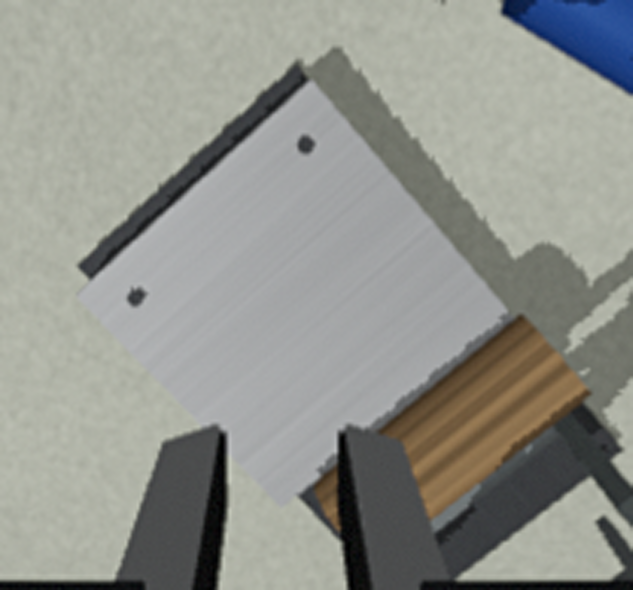

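```bash
python3 - <<'E'
from h import *;import pickle
from scipy.optimize import least_squares
w,s=pickle.load(open('w5.pkl','rb'))
px=lambda u,v:np.array([233+u/3.0412,95+v/3.0412])
D=[(-.17,.075,.044),(-.17,-.075,.044),(-.022,-.075,.044),(-.022,.075,.044)]
O=np.array([px(310,82),px(80,290),px(285,503),px(507,315)])
r=least_squares(lambda p:(proj(w,cw(p,D))-O).ravel(),CR);C=r.x;print('cradle',C,r.fun.round(1))
t=np.linspace(0,2*np.pi,360)
def disc(x,y,a,e,sg):
    q=proj(w,cw((x,y,a),np.c_[.025*np.cos(t),0*t+e,.057+.025*np.sin(t)]))
    ax=px(522,317)-px(305,495);n=np.array([ax[1],-ax[0]])
    return q[np.argmax(sg*(q@n))]
def f(p):
    # deck-side: -n or +n
    return np.r_[disc(*p,.065,sg0)-px(522,317),disc(*p,.065,-sg0)-px(588,392),disc(*p,-.065,sg0)-px(305,495)]
for sg0 in(1,-1):
    q=least_squares(f,[.60,-.025,.145],diff_step=1e-3);p=q.x
    CR2=C;c,s_=np.cos(C[2]),np.sin(C[2]);dx,dy=p[:2]-C[:2]
    print(sg0,q.cost,p,c*dx+s_*dy,-s_*dx+c*dy,p[2]-C[2],q.fun.round(1))
E
```

```text
cradle [ 0.60182408 -0.04140752  0.15582115] [ 0.4 -1.6 -1.6  1.2 -1.2  0.9  2.4  0. ]
1 10.077180583405122 [ 0.60245911 -0.0310848   0.17788693] 0.002229340812958946 0.01009910321543171 0.02206577645053273 [-2.3 -0.  -0.3  1.7  2.8 -2. ]
-1 1110.6086632155002 [ 0.57531561 -0.02893993 -0.27894453] -0.02425243846971573 0.016430420169066675 -0.4347656851467969 [ 16.2  30.7 -16.4 -27.1  -0.1  -3.3]
```

The core sits at y ≈ +10 mm, x within error, parallel. Now I take the shut fingers over to the hinge side of the bar.

```bash
python3 -m creep '[[[0.04,0.003,0],[0,0,-0.12],0],[[0.08,0.006,0],[0,0,-0.24],0],[[0.12,0.009,0],[0,0,-0.36],0],[[0.16,0.012,0],[0,0,-0.48],0],[[0.194,0.014,0],[0,0,-0.6],0],[[0.194,0.014,0],[0,0,-0.72],0],[[0.194,0.014,0],[0,0,-0.854],0],[[0.194,0.014,0],[0,0,-0.854],0],[[0.194,0.014,0],[0,0,-0.854],0],[[0.194,0.014,-0.03],[0,0,-0.854],0],[[0.194,0.014,-0.06],[0,0,-0.854],0],[[0.194,0.014,-0.075],[0,0,-0.854],0]]'
python3 - <<'E'
from h import *
from plant import status
s=status.get_state();print(s['tcp_pos'],s['tool_rot'],s['ft_force'],s['grip_width'],w2c(*s['tcp_pos'][:2]))
E
```

```text
time_s: 9.0
tcp_pos: [0.6724, -0.0313, 0.4317]
tool_rot: [-3.137, -0.002, 1.716]
ft_force: [0.4, 0.2, -0.2]
grip_width: 0.004
gripper_force: 0.0
[ 0.67238389 -0.03133269  0.43166469] [-3.13690861e+00 -1.67873090e-03  1.71626924e+00] [ 0.35715128  0.24125661 -0.17627151] 0.003915285073478887 (np.float64(0.07100097079325536), np.float64(-0.0001938301199185411))
```

```bash
python3 -m creep '[[[-0.004,-0.0006,0],[0,0,0],0],[[-0.008,-0.0012,0],[0,0,0],0],[[-0.012,-0.0017,0],[0,0,0],0],[[-0.016,-0.0023,0],[0,0,0],0],[[-0.02,-0.0029,-0.001],[0,0,0],0],[[-0.024,-0.0035,-0.002],[0,0,0],0],[[-0.028,-0.0041,-0.003],[0,0,0],0],[[-0.032,-0.0047,-0.004],[0,0,0],0],[[-0.036,-0.0052,-0.005],[0,0,0],0],[[-0.04,-0.0058,-0.006],[0,0,0],0],[[-0.044,-0.0064,-0.008],[0,0,0],0],[[-0.048,-0.007,-0.009],[0,0,0],0]]' 30; python3 -m creep '[[[-0.004,-0.0006,-0.002],[0,0,0],0],[[-0.008,-0.0012,-0.004],[0,0,0],0],[[-0.012,-0.0017,-0.006],[0,0,0],0],[[-0.016,-0.0023,-0.008],[0,0,0],0],[[-0.02,-0.0029,-0.01],[0,0,0],0],[[-0.024,-0.0035,-0.013],[0,0,0],0],[[-0.028,-0.0041,-0.015],[0,0,0],0],[[-0.032,-0.0047,-0.018],[0,0,0],0],[[-0.036,-0.0052,-0.021],[0,0,0],0],[[-0.04,-0.0058,-0.024],[0,0,0],0]]'
```

```text
time_s: 10.0
tcp_pos: [0.6265, -0.0384, 0.4313]
tool_rot: [3.129, 0.003, 1.713]
ft_force: [8.4, 1.0, 4.2]
grip_width: 0.01
gripper_force: 4.2
time_s: 10.83
tcp_pos: [0.5866, -0.0444, 0.4071]
tool_rot: [3.13, 0.004, 1.713]
ft_force: [6.8, 0.8, 4.8]
grip_width: 0.001
gripper_force: 3.5
```

```bash
python3 -m creep '[[[0.01,0.0015,0],[0,0,0],0],[[0.01,0.0015,0.02],[0,0,0],0],[[0.01,0.0015,0.045],[0,0,0],0],[[0.003,0,0.048],[0,0,0],0],[[-0.021,-0.003,0.048],[0,0,0],0],[[-0.021,-0.003,0.048],[0,0,0],0],[[-0.021,-0.003,0.035],[0,0,0],0],[[-0.021,-0.003,0.026],[0,0,0],0],[[-0.021,-0.003,0.022],[0,0,0],0],[[-0.022,-0.003,0.018],[0,0,0],0],[[-0.024,-0.003,0.014],[0,0,0],0],[[-0.026,-0.004,0.01],[0,0,0],0]]'
```

```text
time_s: 11.83
tcp_pos: [0.5591, -0.0482, 0.4204]
tool_rot: [-3.135, 0.001, 1.714]
ft_force: [-33.7, 4.0, 51.3]
grip_width: 0.008
gripper_force: 30.3
```

The force points along the straps, so the fingertip is on the bar's outer side. Backing off to look.

```bash
python3 -m creep '[[[-0.003,0,0.005],[0,0,0],0],[[-0.003,0,0.015],[0,0,0],0],[[-0.003,0,0.035],[0,0,0],0],[[-0.003,0,0.035],[0,0,0],0]]'
python3 - <<'E'
from h import *;import pickle
from plant import cams
w=dict(cams.get_image('side'));z=dict(cams.get_image('scene'));w2,s=wrist();pickle.dump((w,z,w2,s),open('d6.pkl','wb'));print(s['tcp_pos'],s['ft_force'])
f=lambda c,pts:proj(c,cw(CR,pts))
T=(0.,)
for n,c in(('side',w),('scene',z),('wrist',w2)):
    print(n,[(th,f(c,[(.06-.15*np.cos(np.radians(th)),e,.105+.15*np.sin(np.radians(th))) for e in(-.047,.047)]).round(0).tolist()) for th in(45,55,65)])
a=cv2.resize(w['frame'][130:250,280:390],None,fx=3.5,fy=3.5);b=cv2.resize(z['frame'][130:250,250:360],None,fx=3.5,fy=3.5)
cv2.imwrite('pics/p6.png',np.hstack([a,b]))
E
```

```text
time_s: 12.17
tcp_pos: [0.5573, -0.0483, 0.45]
tool_rot: [3.137, 0.002, 1.713]
ft_force: [1.2, 0.2, -0.1]
grip_width: 0.006
gripper_force: 0.0
[ 0.55680371 -0.04821074  0.44685617] [ 0.18448525  1.03136062 -0.05709488]
side [(45, [[319.0, 189.0], [307.0, 165.0]]), (55, [[327.0, 183.0], [314.0, 158.0]]), (65, [[335.0, 177.0], [322.0, 153.0]])]
scene [(45, [[282.0, 165.0], [321.0, 157.0]]), (55, [[283.0, 164.0], [323.0, 156.0]]), (65, [[285.0, 165.0], [326.0, 157.0]])]
wrist [(45, [[326.0, 285.0], [325.0, 163.0]]), (55, [[354.0, 297.0], [357.0, 166.0]]), (65, [[389.0, 307.0], [397.0, 169.0]])]
```

View pics/p6.png

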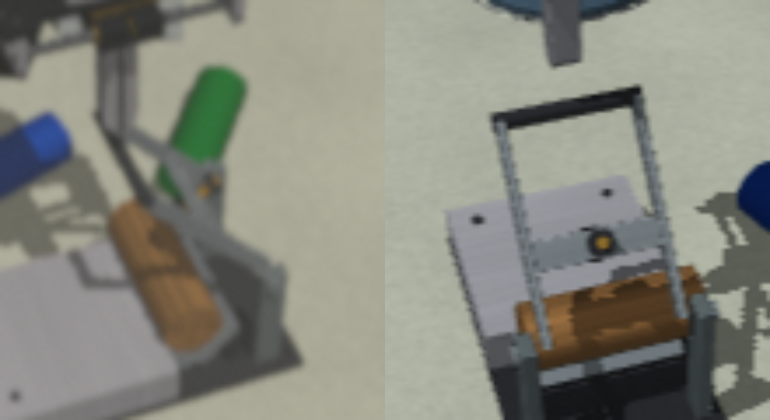

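The bar is where it should be: θ ≈ 48°, with the bar at side (322,187) and (308,163). The tip was on top of it but didn't follow the arc, so friction jammed it. This time I'll follow the arc.

```bash
python3 -m creep '[[[0.006,0.001,-0.015],[0,0,0],0],[[0.006,0.001,-0.023],[0,0,0],0],[[0.001,0,-0.029],[0,0,0],0],[[-0.003,-0.0004,-0.0327],[0,0,0],0],[[-0.0067,-0.001,-0.0365],[0,0,0],0],[[-0.01,-0.0014,-0.0405],[0,0,0],0]]'; python3 -c "
from h import *
from plant import status
s=status.get_state();print(s['tcp_pos'],w2c(*s['tcp_pos'][:2]))"
```

```text
time_s: 12.82
tcp_pos: [0.5471, -0.0494, 0.4083]
tool_rot: [3.137, -0.0, 1.713]
ft_force: [3.0, 2.7, 8.4]
grip_width: 0.006
gripper_force: 4.3
[ 0.54706196 -0.04936248  0.40825718] (np.float64(-0.05561098734041414), np.float64(7.365909007762093e-05))
```

```bash
python3 -m creep '[[[-0.0036,-0.0005,-0.006],[0,0,0],0],[[-0.0067,-0.001,-0.0101],[0,0,0],0],[[-0.0097,-0.0014,-0.0144],[0,0,0],0],[[-0.0125,-0.0018,-0.0188],[0,0,0],0],[[-0.0151,-0.0022,-0.0233],[0,0,0],0],[[-0.0176,-0.0026,-0.0279],[0,0,0],0],[[-0.02,-0.0029,-0.0325],[0,0,0],0],[[-0.0222,-0.0032,-0.0373],[0,0,0],0],[[-0.0242,-0.0035,-0.0421],[0,0,0],0],[[-0.0261,-0.0038,-0.047],[0,0,0],0]]'; python3 -c "
from h import *
from plant import status
s=status.get_state();print(s['tcp_pos'],w2c(*s['tcp_pos'][:2]))"
```

```text
time_s: 13.65
tcp_pos: [0.5197, -0.0536, 0.3603]
tool_rot: [-3.137, -0.0, 1.713]
ft_force: [-7.6, -1.3, 11.3]
grip_width: 0.011
gripper_force: 6.1
[ 0.51966883 -0.05355238  0.36031823] (np.float64(-0.0833220592836551), np.float64(-0.00011417135927200596))
```

```bash
python3 -m creep '[[[-0.002,0,-0.0045],[0,0,0],0],[[-0.0035,-0.0005,-0.009],[0,0,0],0],[[-0.0045,-0.0006,-0.013],[0,0,0],0],[[-0.0055,-0.0007,-0.0166],[0,0,0],0],[[-0.006,-0.0008,-0.0205],[0,0,0],0],[[-0.007,-0.001,-0.0235],[0,0,0],0],[[-0.007,-0.001,-0.0245],[0,0,0],0],[[-0.007,-0.001,-0.0255],[0,0,0],0]]'; for i in 1 2 3; do python3 -m creep '[[[0,0,-0.0005],[0,0,0],0],[[0,0,-0.001],[0,0,0],0]]' | egrep 'pos|ft'; done
```

```text
time_s: 14.32
tcp_pos: [0.5125, -0.0547, 0.334]
tool_rot: [-3.135, -0.0, 1.713]
ft_force: [-8.5, -1.7, 9.8]
grip_width: 0.007
gripper_force: 5.6
tcp_pos: [0.5124, -0.0547, 0.3329]
ft_force: [-8.5, -2.0, 9.5]
tcp_pos: [0.5123, -0.0547, 0.3319]
ft_force: [-9.0, -1.8, 10.0]
tcp_pos: [0.5122, -0.0547, 0.3308]
ft_force: [-9.0, -3.0, 9.4]
```

```bash
python3 -m creep '[[[-0.001,0,-0.0005],[0,0,0],0],[[-0.002,-0.0003,-0.001],[0,0,0],0]]' | egrep 'pos|ft'; for i in 1 2 3; do python3 -m creep '[[[0,0,-0.0005],[0,0,0],0],[[0,0,-0.001],[0,0,0],0]]' | egrep 'pos|ft'; done
```

```text
tcp_pos: [0.5109, -0.0549, 0.3304]
ft_force: [-3.5, -0.1, 8.4]
tcp_pos: [0.5109, -0.0549, 0.3295]
ft_force: [-4.1, -0.6, 9.3]
tcp_pos: [0.5109, -0.0549, 0.3284]
ft_force: [-5.1, -1.2, 8.8]
tcp_pos: [0.5108, -0.0549, 0.3273]
ft_force: [-4.9, -0.1, 8.6]
```

```bash
for i in 1 2 3 4; do python3 -m creep '[[[-0.0001,0,-0.0005],[0,0,0],0],[[-0.0002,0,-0.001],[0,0,0],0]]' | egrep 'pos|ft'; done
```

```text
tcp_pos: [0.5106, -0.0549, 0.3263]
ft_force: [-5.2, -1.4, 7.8]
tcp_pos: [0.5104, -0.0549, 0.3253]
ft_force: [-5.8, -1.1, 8.7]
tcp_pos: [0.5103, -0.0549, 0.3244]
ft_force: [-5.6, -1.6, 9.0]
tcp_pos: [0.5101, -0.0549, 0.3234]
ft_force: [-4.7, -0.9, 8.2]
```

```bash
for i in 1 2 3; do python3 -m creep '[[[0,0,-0.0005],[0,0,0],0],[[-0.0001,0,-0.001],[0,0,0],0]]' | egrep 'pos|ft'; done
```

```text
tcp_pos: [0.51, -0.0549, 0.3224]
ft_force: [-4.4, -1.3, 8.5]
tcp_pos: [0.5099, -0.0549, 0.3214]
ft_force: [-4.3, -1.1, 8.3]
tcp_pos: [0.5098, -0.055, 0.3204]
ft_force: [-4.6, -0.5, 8.7]
```

```bash
for i in 1 2 3 4; do python3 -m creep '[[[0,0,-0.0005],[0,0,0],0],[[0,0,-0.001],[0,0,0],0]]' | egrep 'pos|ft'; done
```

```text
tcp_pos: [0.5097, -0.055, 0.3193]
ft_force: [-4.4, -1.9, 8.5]
tcp_pos: [0.5097, -0.055, 0.3183]
ft_force: [-5.8, -2.0, 8.5]
tcp_pos: [0.5097, -0.055, 0.3172]
ft_force: [-5.9, -2.2, 7.9]
tcp_pos: [0.5096, -0.055, 0.3162]
ft_force: [-4.9, -1.6, 8.8]
```

```bash
for i in 1 2 3; do python3 -m creep '[[[0,0,-0.0005],[0,0,0],0],[[0,0,-0.001],[0,0,0],0]]' | egrep 'pos|ft'; done
```

```text
tcp_pos: [0.5096, -0.055, 0.3152]
ft_force: [-5.9, -2.4, 7.9]
tcp_pos: [0.5095, -0.055, 0.3141]
ft_force: [-6.8, -1.2, 8.7]
tcp_pos: [0.5095, -0.055, 0.3131]
ft_force: [-6.5, -1.6, 7.9]
```

```bash
for i in 1 2 3 4; do python3 -m creep '[[[0,0,-0.0005],[0,0,0],0],[[0,0,-0.001],[0,0,0],0]]' | egrep 'pos|ft'; done
```

```text
tcp_pos: [0.5095, -0.055, 0.3121]
ft_force: [-5.9, -1.9, 7.7]
tcp_pos: [0.5095, -0.055, 0.311]
ft_force: [-6.3, -2.0, 7.8]
tcp_pos: [0.5095, -0.055, 0.31]
ft_force: [-6.1, -4.0, 8.3]
tcp_pos: [0.5094, -0.055, 0.309]
ft_force: [-5.7, -1.1, 7.2]
```

```bash
for i in 1 2 3; do python3 -m creep '[[[0,0,-0.0005],[0,0,0],0],[[0,0,-0.001],[0,0,0],0]]' | egrep 'pos|ft'; done
```

```text
tcp_pos: [0.5095, -0.055, 0.308]
ft_force: [-6.0, -2.3, 7.5]
tcp_pos: [0.5094, -0.055, 0.3069]
ft_force: [-6.3, -1.7, 7.0]
tcp_pos: [0.5094, -0.055, 0.3059]
ft_force: [-6.1, -2.4, 8.3]
```

```bash
for i in 1 2 3; do python3 -m creep '[[[0,0,-0.0005],[0,0,0],0],[[0,0,-0.001],[0,0,0],0]]' | egrep 'pos|ft'; done
```

```text
tcp_pos: [0.5094, -0.055, 0.3049]
ft_force: [-5.8, -2.6, 8.1]
tcp_pos: [0.5095, -0.0549, 0.3039]
ft_force: [-4.8, -1.9, 7.6]
tcp_pos: [0.5095, -0.0549, 0.3029]
ft_force: [-5.5, -1.9, 8.2]
```

```bash
for i in 1 2 3; do python3 -m creep '[[[0,0,-0.0005],[0,0,0],0],[[0,0,-0.001],[0,0,0],0]]' | egrep 'pos|ft'; done
```

```text
tcp_pos: [0.5095, -0.0549, 0.3019]
ft_force: [-6.1, -1.1, 7.7]
tcp_pos: [0.5095, -0.0549, 0.3009]
ft_force: [-5.3, -1.8, 7.9]
tcp_pos: [0.5095, -0.0549, 0.3]
ft_force: [-5.3, -2.6, 7.6]
```

```bash
for i in 1 2 3; do python3 -m creep '[[[0,0,-0.0005],[0,0,0],0],[[0,0,-0.001],[0,0,0],0]]' | egrep 'pos|ft'; done
```

```text
tcp_pos: [0.5096, -0.0549, 0.299]
ft_force: [-4.5, -1.5, 8.6]
tcp_pos: [0.5096, -0.0549, 0.2982]
ft_force: [-6.2, -2.0, 8.1]
tcp_pos: [0.5096, -0.0549, 0.2973]
ft_force: [-5.8, -1.5, 9.6]
```

```bash
for i in 1 2; do python3 -m creep '[[[0,0,-0.0005],[0,0,0],0],[[0,0,-0.001],[0,0,0],0]]' | egrep 'pos|ft'; done
```

```text
tcp_pos: [0.5097, -0.0549, 0.2965]
ft_force: [-5.9, -0.5, 10.8]
tcp_pos: [0.5098, -0.0549, 0.2957]
ft_force: [-6.8, -0.7, 11.4]
```

Contact felt at TCP z ≈ 0.2985, and the force is rising about 1 N per mm. I'll go a little further and average the force.

```bash
python3 -m creep '[[[0,0,-0.0005],[0,0,0],0],[[0,0,-0.001],[0,0,0],0]]' | egrep 'pos|ft';for i in 1 2 3; do python3 -m creep '[[[0,0,0],[0,0,0],0]]' | egrep 'pos|ft'; done
```

```text
tcp_pos: [0.5098, -0.0549, 0.2948]
ft_force: [-6.4, 0.2, 12.1]
tcp_pos: [0.5098, -0.0549, 0.2948]
ft_force: [-6.5, -0.9, 11.7]
tcp_pos: [0.5098, -0.0549, 0.2948]
ft_force: [-7.1, -0.4, 11.2]
tcp_pos: [0.5098, -0.0549, 0.2948]
ft_force: [-6.2, -1.2, 11.8]
```

```bash
python3 -m creep '[[[0,0,-0.0005],[0,0,0],0],[[0,0,-0.001],[0,0,0],0],[[0,0,-0.001],[0,0,0],0],[[0,0,-0.001],[0,0,0],0],[[0,0,-0.001],[0,0,0],0]]' | egrep 'pos|ft'; python3 -m creep '[[[-0.001,0,0],[0,0,0],0],[[-0.001,0,0.002],[0,0,0],0],[[-0.001,0,0.004],[0,0,0],0],[[-0.001,0,0.008],[0,0,0],0],[[-0.003,0,0.016],[0,0,0],0],[[-0.01,0,0.04],[0,0,0],0],[[-0.02,0,0.08],[0,0,0],0],[[-0.02,0,0.12],[0,0,0],0],[[-0.02,0,0.15],[0,0,0],0],[[-0.02,0,0.15],[0,0,0],0],[[-0.02,0,0.15],[0,0,0],0],[[-0.02,0,0.15],[0,0,0],0]]'
```

```text
tcp_pos: [0.5098, -0.0549, 0.2939]
ft_force: [-6.1, -1.1, 12.5]
time_s: 22.65
tcp_pos: [0.4899, -0.0546, 0.4427]
tool_rot: [-3.14, -0.001, 1.713]
ft_force: [0.6, -0.4, 0.0]
grip_width: 0.003
gripper_force: 0.0
```

```bash
python3 -c "
from plant import order;print(order.finish_job())"
```

```text
the job is handed in; nothing more can be done
None
```

The core was rolled into the vee and seated, and the clamp was pressed to about 12 N (estimated from the extra force and travel at the bar) and let go. The job was handed in at about 23 s; the judge returned no verdict, and I took no picture after letting go.

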